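# Fetch the fourth pot for the rotor from behind the reagent bottles

### The arm

A 6-joint arm with a two-finger parallel gripper is mounted at the origin on the work surface. World frame = base frame: x ahead of the robot, y to its left, z up, the work surface at z = 0. Lengths are in mm, angles in rad, forces in N, time in s.
With the tool pointing down it reaches from about 350 to 975 mm from the base axis. Payload 7.1 kg.
Tool frame: the origin (TCP) lies midway between the tips of the shut fingers; the grasp point (between the pads) lies 19 mm behind it (ctrl.tcp_to_grasp is the distance from the TCP to the grasp point, in mm); z points along the fingers, y is the line along which they close (so a half turn about z gives the same grasp; the last joint's range is limited). The gripper opens to 88 mm and grips with 3 to 60 N. Pads are 20 mm wide; open, the fingers measure 115 mm over their backs; the gripper's body (75 mm by 178 mm) begins 61 mm behind the grasp point.
Start: joints at [-1.162, 0.423, 1.63, -0, 1.089, -0.019], TCP at [259.309, -568.651, 222.675] pointing down, gripper open.
Joint ranges: [-3, 3], [-0.9, 2.11], [0.09, 2.58], [-1.31, 4.45], [0.11, 2.69], [-2.54, 2.54]. Speed limits (rad/s): [2.39, 2.39, 3.01, 3.14, 3.14, 3.14].

### API

Orientations are given as a rotation vector (axis times angle).
In Python, from workcell import get_obs, cams, ticket, boxes_of, ctrl gives the robot as it stands.
- The arm moves only by the shell command python3 -m creep 'ROWS' [OPENING]. ROWS is JSON, one flat list of numbers, 4 for each row, row after row: the shift along the world's x, y, z in m, then the turn about the world's z in rad. In form: [tx, ty, tz, spin, tx, ty, tz, spin, ...]. A call has 1 to 10 rows; each row is the pose to reach, as a shift and turn from the pose commanded when the call began; what a row does not reach only later rows make up. A row lasts 1/12 s, in which the tool goes at most 41.7 mm and 7.16 degrees, less where a joint would pass 70% of its speed; a pose out of reach is approached as far as the arm can. A call with a gripper value outside its range is refused whole. OPENING is the opening, from 0 (shut) to 1 (fully open), set as the call begins (- or left out, the last holds). The fingers move at their own pace and stop on an object; the grip force is fixed at half the most. Time passes only in rows, so rows that repeat a pose let the fingers close. It gives the time, the measured TCP pose, the force, the opening and the grip force at its end, in the units of the state.
- get_obs(): the state, without advancing time (a new reading comes with each control period).
- cams.get_image(name): name is "side" or "top" or "wrist"; returns (picture, depth): 480x640x3 uint8, red, green, blue; 480x640 float32, mm along the optical axis (not along the pixel's ray), 0 where there is no reading.
- cams.get_calibration(name): a dict with "mtx" (3x3 intrinsics, pixels), "D" ([k1, k2, p1, p2, k3] as OpenCV has them; the pictures are not rectified), "R" (3x3) and "t" (3): a world point X has camera coordinates R X + t; the wrist camera has in their place "mount" (4x4, takes a point from camera to tool coordinates, whose origin is the TCP and whose axes are the flange's). Camera axes: x right, y down, z forward; pixel columns grow to the right and rows downward; lengths in mm; the calibration is good to about 2 mm. A picture is of the moment at which its call begins: read the wrist's pose just before it. get_calibration takes no time and is no camera call.
- ticket.close_job(): hands the job in; it is judged then, once.
Trained networks look in the newest picture that a camera, given by its name, has taken for a name from the list of things; names that differ only in an ending like _2 or _b are one class to them, and where a whole thing is asked for, a point or a joint stands for the part that bears it (a point fixed in the world has none). Each returns a list of dicts, best first, with "score" (0 to 1); they miss things now and then, are a little off and sometimes report something else, mostly with a low value. They report only what shows in the picture. A call takes as long as a camera call. They do not tell look-alikes from the thing itself.
- boxes_of(camera, target): "centre" ([column, row] in pixels, amid what is visible of it).
The state is a dict: "t": time; "qpos": joint angles; "qvel": joint speeds; "joint_torque": joint torques, N m; "ee_pos": TCP position; "orientation": TCP orientation; "ft_force": force on the tool from outside, world axes, zero at the start; "moment": the same for the moment, N m; "width": finger opening in mm; "grasp_force": force on a finger pad.
Only numpy, scipy, OpenCV 4.12 (cv2) and the standard library are available. Lean on these libraries where they do the work, as an engineer would, in place of code of your own. Each camera call takes 0.05 s, during which the arm holds its last target. There are 200 camera calls.

### The job

The rotor still lacks its fourth pot: the blue-capped one on the grey mat behind the two tall bottles. First stand both bottles in the steel side tray and let go of them, then seat the blue-capped pot upright on the floor of the rotor's empty cup while both bottles wait in the tray, and only then put each bottle back centred on the pad of its own cap's colour. Keep bottles and pots upright throughout, leave the white- and green-capped pots where they stand, and let go of everything at the end.

Things in the scene. Friction and masses are not known exactly. Their poses are not given: they have to be found in the camera images.
- red_bottle: Amber reagent bottle 150 mm tall: body 46 mm across up to 112 mm, a short shoulder, then a red screw cap 36 mm across from 124 mm up to the top at 150 mm, and a red band on its paper label; loose, about 220 g; origin at the centre of its underside, z up. At the start it stands on the red pad, centre to centre within 3 mm.
- yellow_bottle: Amber reagent bottle 150 mm tall: body 46 mm across up to 112 mm, a short shoulder, then a yellow screw cap 36 mm across from 124 mm up to the top at 150 mm, and a yellow band on its paper label; loose, about 220 g; origin at the centre of its underside, z up. At the start it stands on the yellow pad, centre to centre within 3 mm.
- blue_pot: The wanted sample pot: white with a blue cap, the only blue-capped pot on the grey mat, 70 mm tall with a straight body 40 mm across and, on its top 20 mm, a screw cap 42 mm across; loose, about 80 g; origin at the centre of its underside, z up. It stands on the 2 mm mat close behind the two bottles, facing the gap between them, about 54 mm from each, centre to centre.
- white_pot: Bystander: sample pot with a white cap, 70 mm tall with a straight body 40 mm across and, on its top 20 mm, a screw cap 42 mm across; loose, about 80 g; origin at the centre of its underside, z up. It stands about 70 mm to one side of the blue-capped pot.
- green_pot: Bystander: sample pot with a green cap, 70 mm tall with a straight body 40 mm across and, on its top 20 mm, a screw cap 42 mm across; loose, about 80 g; origin at the centre of its underside, z up. It stands about 70 mm to the other side of the blue-capped pot.
- red_pad: Flat round red pad 66 mm across and 2 mm thick fixed on a thin grey mat; its top is 4 mm above the bench; origin at the centre of its underside. The place of the red-capped bottle; the two pads' centres are 74 mm apart.
- yellow_pad: Flat round yellow pad 66 mm across and 2 mm thick fixed on a thin grey mat; its top is 4 mm above the bench; origin at the centre of its underside. The place of the yellow-capped bottle; the two pads' centres are 74 mm apart.
- tray: Shallow steel tray, 130 mm along its x by 200 mm along its y, fixed to the bench: the side area. Walls 4 mm thick and 12 mm high, floor 4 mm above the bench; origin at the centre of its underside. Empty at the start; room for both bottles side by side along y.
- rotor: Fixed black rotor disc 196 mm across (it does not turn) with four aluminium cups 62 mm from its axis, 90 degrees apart. Three hold fixed blue-capped pots, tops 94 mm above the bench. The cup on its own +x axis, centre at x 62, y 0 mm, is empty: 56 mm across inside, floor 24 mm and rim 46 mm above the bench. Hub nut 44 mm high. Origin: centre of the underside, at bench height; z up.
Things that resemble listed ones, but are neither listed nor needed, are in the scene too. Of the things shaped like the yellow_pad, the yellow one is meant.

How it is judged (in metres and radians):
On the way, in this order (a step that is already met when the one before it is completed fails the run):
1. both bottles stand released in the tray (x of red_bottle in the frame of tray between -0.06 and 0.06 m and y of red_bottle in the frame of tray between -0.095 and 0.095 m and z of red_bottle in the frame of tray between 0 and 0.008 m and linear speed of each of red_bottle, yellow_bottle below 0.02 m/s and angle between each of red_bottle, yellow_bottle's own z axis and vertical below 0.1 rad and contact force between each of red_bottle, yellow_bottle and the fingers below 0.1 N and x of yellow_bottle in the frame of tray between -0.06 and 0.06 m and y of yellow_bottle in the frame of tray between -0.095 and 0.095 m and z of yellow_bottle in the frame of tray between 0 and 0.008 m), for 0.2 s.
2. the blue-capped pot stands released in the rotor's empty cup while both bottles are in the tray (all of step 1 and x of blue_pot in the frame of rotor between 0.05 and 0.074 m and y of blue_pot in the frame of rotor between -0.012 and 0.012 m and z of blue_pot in the frame of rotor between 0.02 and 0.028 m and linear speed of blue_pot below 0.02 m/s and angle between blue_pot's own z axis and vertical below 0.1 rad and contact force between blue_pot and the fingers below 0.1 N), for 0.2 s.
At the end, for the whole second after the job is handed in: Blue-capped pot on the floor of the empty cup (within 12 mm in x and y, 4 mm in height); red- and yellow-capped bottles on their own pads (within 12 mm of centre); all upright within 0.1 rad, at rest, released; white- and green-capped pots within 15 mm of their start (x of blue_pot in the frame of rotor between 0.05 and 0.074 m and y of blue_pot in the frame of rotor between -0.012 and 0.012 m and z of blue_pot in the frame of rotor between 0.02 and 0.028 m and linear speed of each of blue_pot, red_bottle, yellow_bottle below 0.02 m/s and angle between each of blue_pot, red_bottle, yellow_bottle's own z axis and vertical below 0.1 rad and contact force between each of blue_pot, red_bottle, yellow_bottle and the fingers below 0.1 N and horizontal distance between red_bottle and red_pad below 0.012 m and z of red_bottle in the frame of red_pad between -0.001 and 0.005 m and horizontal distance between yellow_bottle and yellow_pad below 0.012 m and z of yellow_bottle in the frame of yellow_pad between -0.001 and 0.005 m and distance of each of white_pot, green_pot from where it was at the start of the episode below 0.015 m); the robot touches nothing.
It fails at once if a bottle or pot is tipped by more than about 30 degrees (angle between any of red_bottle, yellow_bottle, blue_pot, white_pot, green_pot's own z axis and vertical above 0.52 rad).
It fails at once if the white- or green-capped pot is shifted by more than 15 mm (distance of any of white_pot, green_pot from where it was at the start of the episode above 0.015 m).
It also fails if it takes over 109 s, if anything falls off the work surface, if the arm or the gripper's body presses on something with over 40 N, if the wrist force passes 120 N, or if a joint passes its speed limit or range.

## Working session

There is one attempt and no reset: what is moved stays moved. The work goes in short steps, Python scripts to look and compute and a shell command to move; the robot and the scene stay as the last step left them, time stands still between calls to the robot, and variables do not carry over. Pictures are saved under pics/ and viewed, at most 14 in all, crops included, and the job is handed in when it is done.

```bash
ls; mkdir -p pics; cat > h.py <<'E'
import numpy as np, cv2
from scipy.spatial.transform import Rotation as Ro
from workcell import get_obs, cams, ticket, boxes_of, ctrl
def cam(name):
    o=get_obs(); im,d=cams.get_image(name); c=cams.get_calibration(name)
    K=np.array(c["mtx"],float); D=np.array(c["D"],float)
    if "mount" in c:
        M=np.array(c["mount"]); W=np.eye(4); W[:3,:3]=Ro.from_rotvec(o["orientation"]).as_matrix(); W[:3,3]=o["ee_pos"]; T=W@M
    else:
        R=np.array(c["R"]);t=np.array(c["t"]).ravel(); T=np.eye(4);T[:3,:3]=R.T;T[:3,3]=-R.T@t
    return im,d,K,D,T
def save(im,n): cv2.imwrite(f"pics/{n}.png",im[:,:,::-1])
def ray(px,K,D,T):
    u=cv2.undistortPoints(np.array(px,float).reshape(-1,1,2),K,D).reshape(-1,2)
    return np.c_[u,np.ones(len(u))]@T[:3,:3].T
def at_z(px,z,K,D,T):
    r=ray(px,K,D,T); o=T[:3,3]; return o+r*((z-o[2])/r[:,2])[:,None]
def cloud(d,K,D,T):
    v,u=np.nonzero(d>0); r=ray(np.c_[u,v],K,D,T); return np.c_[u,v],T[:3,3]+r*d[v,u][:,None]
E
python3 - <<'E'
from h import *
o=get_obs(); print({k:np.round(v,3) for k,v in o.items()})
ims=[]
for n in("top","side","wrist"):
    im,d,K,D,T=cam(n); save(im,n+"0"); print(n,np.round(T,2).tolist())
    for t in("red_bottle","yellow_bottle","blue_pot","white_pot","green_pot","red_pad","yellow_pad","tray","rotor"):
        if n=="wrist":continue
        print(t,[(np.round(b["centre"]).tolist(),round(b["score"],2)) for b in boxes_of(n,t)][:4])
E
```

```text
pics
{'t': np.float64(0.0), 'qpos': array([-1.162,  0.424,  1.631, -0.   ,  1.089, -0.019]), 'qvel': array([ 0.002,  0.   ,  0.   ,  0.   ,  0.   , -0.   ]), 'joint_torque': array([ 2.0000e-03, -5.4461e+01, -2.7366e+01,  6.5000e-02,  2.3000e-02,
       -0.0000e+00]), 'ee_pos': array([ 259.12 , -568.187,  221.954]), 'orientation': array([-3.069, -0.667,  0.   ]), 'ft_force': array([-0.616,  0.11 ,  0.761]), 'moment': array([ 0.018,  0.034, -0.001]), 'grasp_force': np.float64(0.0), 'width': np.float64(87.914)}
top [[0.01, -1.0, 0.05, 518.36], [-1.0, -0.01, -0.0, 15.53], [0.0, -0.05, -1.0, 973.27], [0.0, 0.0, 0.0, 1.0]]
red_bottle []
yellow_bottle [([298.0, 226.0], 0.85)]
blue_pot [([326.0, 211.0], 0.87), ([369.0, 218.0], 0.74)]
white_pot [([369.0, 218.0], 0.92)]
green_pot [([288.0, 198.0], 0.86)]
red_pad [([330.0, 252.0], 0.7)]
yellow_pad [([194.0, 193.0], 0.87), ([308.0, 242.0], 0.55)]
tray [([177.0, 270.0], 0.89), ([472.0, 276.0], 0.57)]
rotor [([473.0, 275.0], 0.68)]
side [[-0.79, -0.32, 0.52, 95.75], [-0.61, 0.43, -0.67, 630.58], [-0.01, -0.84, -0.54, 533.17], [0.0, 0.0, 0.0, 1.0]]
red_bottle [([344.0, 221.0], 0.56)]
yellow_bottle [([312.0, 226.0], 0.75)]
blue_pot []
white_pot [([420.0, 204.0], 0.62)]
green_pot [([283.0, 241.0], 0.76)]
red_pad [([342.0, 256.0], 0.77)]
yellow_pad [([215.0, 297.0], 0.65), ([310.0, 270.0], 0.55)]
tray []
rotor [([423.0, 205.0], 0.56)]
wrist [[0.41, -0.88, -0.22, 321.11], [-0.91, -0.4, -0.1, -540.56], [0.0, 0.25, -0.97, 384.42], [0.0, 0.0, 0.0, 1.0]]
```

View pics/top0.png

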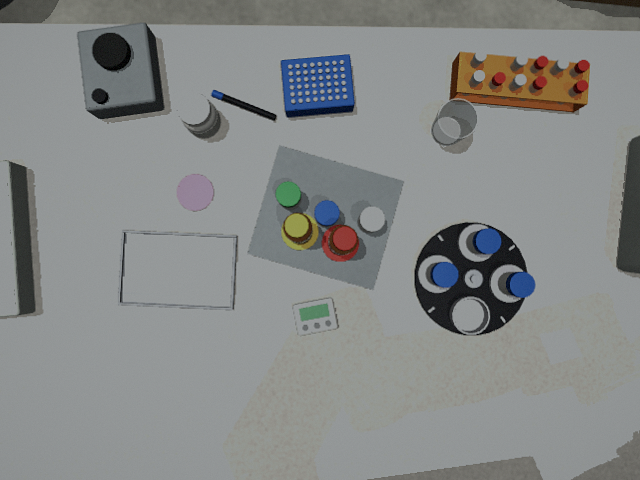

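View pics/side0.png

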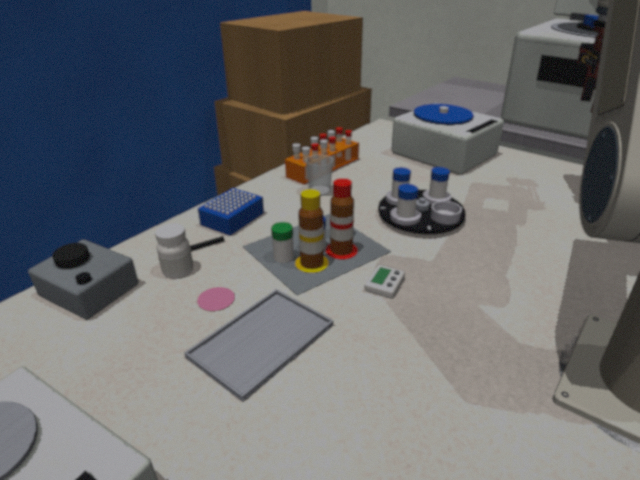

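The top view shows the yellow cap at (298,226), the red cap at (343,238), the blue pot at (326,213), green at (288,194) and white at (372,220). The tray centre is at (178,270), the rotor hub at (474,279) and the empty cup at (470,315). The pink disc at (196,192) is a decoy. The side view agrees, and the blue pot is hidden there.

```bash
python3 - <<'E'
from h import *
im,d,K,D,T=cam("top")
hsv=cv2.cvtColor(im,cv2.COLOR_RGB2HSV)
print("cam px of focal",K[0,0])
px,P=cloud(d,K,D,T); inv={}
Z=np.zeros(d.shape); XY=np.zeros(d.shape+(2,)); Z[px[:,1],px[:,0]]=P[:,2]; XY[px[:,1],px[:,0]]=P[:,:2]
def cap(name,c,r,zlo,zhi,z):
    m=np.zeros(d.shape,np.uint8); cv2.circle(m,c,r,1,-1)
    s=(m>0)&(Z>zlo)&(Z<zhi); v,u=np.nonzero(s)
    (cx,cy),rad=cv2.minEnclosingCircle(np.c_[u,v].astype(np.float32))
    print(name,s.sum(),"Z",round(np.median(Z[s]),1),"mean",np.round(at_z([[u.mean(),v.mean()]],z,K,D,T)[0],1),"circ",np.round(at_z([[cx,cy]],z,K,D,T)[0],1),round(rad,1))
cap("yel",(298,226),22,135,170,154);cap("red",(343,238),22,135,170,154)
cap("blue",(326,213),17,60,85,72);cap("white",(372,220),17,60,85,72);cap("green",(288,194),17,60,85,72)
for n,c in(("r1",(487,241)),("r2",(445,274)),("r3",(521,285))): cap(n,c,19,84,105,94)
cap("hub",(474,279),12,37,60,44); cap("rim",(470,315),24,40,60,46)
# tray corners
for p in((123,232),(238,235),(120,306),(235,309)): print("tray",p,np.round(at_z([p],16,K,D,T)[0],1))
def ell(lo,hi,c,r,z,n):
    m=np.zeros(d.shape,np.uint8); cv2.circle(m,c,r,1,-1)
    s=cv2.inRange(hsv,lo,hi)*m; s=s&(Z<15); v,u=np.nonzero(s); h=cv2.convexHull(np.c_[u,v].astype(np.int32)); (cx,cy),rad=cv2.minEnclosingCircle(h)
    print(n,len(u),np.round(at_z([[cx,cy]],z,K,D,T)[0],1),rad)
ell((20,120,80),(35,255,255),(298,232),28,4,"ypad")
ell((0,150,80),(8,255,255),(341,243),28,4,"rpad")
print("mat/bench Z",Z[265,270],Z[380,200])
E
```

```text
cam px of focal 553.1531210694097
yel 460 Z 154.0 mean [577.7  49.5 154. ] circ [577.6  49.5 154. ] 12.2
red 457 Z 154.0 mean [559.  -21.7 154. ] circ [558.9 -21.7 154. ] 12.2
blue 509 Z 72.0 mean [604.9   3.7  72. ] circ [604.9   3.7  72. ] 12.9
white 511 Z 71.7 mean [595.7 -70.4  72. ] circ [595.6 -70.1  72. ] 12.9
green 513 Z 72.2 mean [634.8  67.3  72. ] circ [634.9  66.9  72. ] 13.0
r1 554 Z 93.6 mean [ 560.3 -253.4   94. ] circ [ 560.6 -253.3   94. ] 13.5
r2 554 Z 93.6 mean [ 506.6 -184.7   94. ] circ [ 506.5 -184.4   94. ] 13.6
r3 573 Z 93.5 mean [ 491.7 -307.6   94. ] circ [ 492.2 -307.8   94. ] 13.8
hub 102 Z 41.6 mean [ 499.2 -245.3   44. ] circ [ 499.5 -244.8   44. ] 9.0
rim 270 Z 44.9 mean [ 437.8 -240.3   46. ] circ [ 437.6 -239.1   46. ] 19.3
tray (123, 232) [573.1 354.9  16. ]
tray (238, 235) [570.  155.3  16. ]
tray (120, 306) [445.2 356.7  16. ]
tray (235, 309) [442.3 158.3  16. ]
ypad 312 [579.8  49.1   4. ] 18.686704635620117
rpad 320 [559.3 -22.    4. ] 18.264528274536133
mat/bench Z -0.5797722612278449 1.0225014705551985
```

```bash
python3 -m creep '[0.01,0.02,0.01,0.05, 0.03,0.06,0.02,0.15, 0.05,0.095,0.03,0.25, 0.07,0.13,0.04,0.35, 0.09,0.165,0.04,0.45, 0.11,0.2,0.04,0.55, 0.125,0.235,0.04,0.65, 0.14,0.27,0.04,0.75, 0.16,0.3,0.04,0.85, 0.18,0.33,0.04,0.883]' 1
python3 -m creep '[0.015,0.03,0,0, 0.03,0.065,0,0, 0.05,0.1,0,0, 0.07,0.135,0,0, 0.09,0.17,0,0, 0.105,0.205,0,0, 0.12,0.24,0,0, 0.13,0.27,0,0, 0.139,0.288,0,0, 0.139,0.288,0,0]'
python3 -m creep '[0,0,0,0, 0,0,0,0, 0,0,0,0]'
python3 - <<'E'
from h import *
o=get_obs(); im,d,K,D,T=cam("wrist"); save(im,"w1"); o2=get_obs()
R=Ro.from_rotvec(o2["orientation"]).as_matrix(); print(o2["t"],o2["ee_pos"],o2["qpos"],"yaw y",np.degrees(np.arctan2(R[1,1],R[0,1])),"z",R[:,2])
px,P=cloud(d,K,D,T)
for n,c,z in(("yel",(578,49.5),154),("red",(559,-21.7),154),("blue",(605,3.7),72),("white",(595.7,-70.4),72),("green",(635,67),72)):
    s=(np.hypot(*(P[:,:2]-c).T)<28)&(abs(P[:,2]-z)<9)
    if s.sum()>50:
        (cx,cy),r=cv2.minEnclosingCircle(P[s][:,:2].astype(np.float32)); print(n,s.sum(),np.round([cx,cy,r],1),np.round(P[s].mean(0),1))
E
```

```text
t: 1.93
ee_pos: [439.7, -236.8, 263.0]
orientation: [2.485, 1.921, 0.0]
ft_force: [-0.4, -0.7, -0.6]
width: 87.8
grasp_force: 0.0
t: 2.77
ee_pos: [579.7, 52.8, 262.7]
orientation: [-2.487, -1.919, -0.002]
ft_force: [0.1, 0.0, -0.2]
width: 87.7
grasp_force: 0.0
t: 3.02
ee_pos: [577.8, 48.3, 262.6]
orientation: [-2.492, -1.913, 0.001]
ft_force: [0.2, 0.4, 0.5]
width: 88.0
grasp_force: 0.0
3.0667 [577.89721561  48.15278504 262.72357023] [ 6.27022818e-02  3.13230882e-01  1.69529308e+00 -1.91021723e-04
  1.13327126e+00  3.24248403e-01] yaw y -14.980851495645814 z [-1.91320283e-04 -1.85380720e-04 -9.99999965e-01]
yel 1436 [578.3  48.3  18. ] [578.6  49.4 153.5]
red 1106 [559.7 -22.6  17.9] [560.7 -19.1 153.1]
blue 1106 [605.5   2.2  21. ] [605.8   3.2  71.6]
white 963 [596.3 -71.7  20.9] [596.1 -69.7  71.2]
green 1233 [635.9  66.   20.9] [635.3  66.6  71.6]
```

View pics/w1.png

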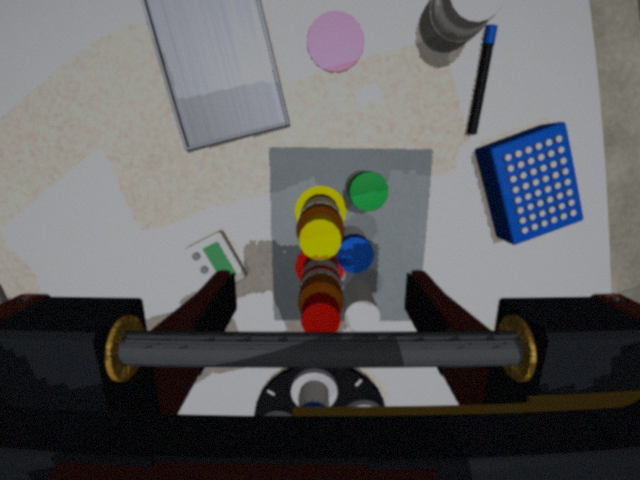

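The wrist view shows the fingers either side of the yellow bottle (cap at (320,240)), and the positions agree with the top view to about 1 mm. I'll descend and grip its body.

```bash
python3 -m creep '[0,0.001,-0.02,0, 0,0.001,-0.05,0, 0,0.001,-0.08,0, 0,0.001,-0.11,0, 0,0.001,-0.135,0, 0,0.001,-0.155,0, 0,0.001,-0.17,0, 0,0.001,-0.18,0, 0,0.001,-0.18,0, 0,0.001,-0.18,0]'
python3 -m creep '[0,0,0,0, 0,0,0,0, 0,0,0,0, 0,0,0,0, 0,0,0,0, 0,0,0,0, 0,0,0,0, 0,0,0,0, 0,0,0,0, 0,0,0,0]' 0
python3 -m creep '[0,0,0.003,0, 0,0,0.01,0, 0,0,0.02,0, 0,0,0.03,0, 0,0,0.04,0, 0,0,0.05,0, 0,0,0.05,0, 0,0,0.05,0]'
```

```text
t: 3.9
ee_pos: [578.3, 49.8, 82.8]
orientation: [-2.491, -1.913, 0.0]
ft_force: [-0.2, -0.5, 0.1]
width: 87.8
grasp_force: 0.0
t: 4.73
ee_pos: [578.3, 50.4, 82.8]
orientation: [2.491, 1.915, 0.0]
ft_force: [-0.8, 1.0, 2.7]
width: 45.0
grasp_force: 30.0
t: 5.4
ee_pos: [578.9, 50.4, 133.8]
orientation: [2.49, 1.914, 0.003]
ft_force: [-0.6, 0.8, -1.8]
width: 45.3
grasp_force: 30.0
```

```bash
python3 -m creep '[-0.002,0.007,0,0, -0.007,0.025,0,0, -0.015,0.053,0,0, -0.024,0.084,0,0, -0.033,0.117,0,0, -0.042,0.15,0,0, -0.051,0.182,0,0, -0.06,0.212,0,0, -0.067,0.236,0,0, -0.07,0.247,0,0]'
python3 -m creep '[-0.001,0.003,0,0, -0.001,0.003,0,0, -0.001,0.003,-0.005,0, -0.001,0.003,-0.018,0, -0.001,0.003,-0.031,0, -0.001,0.003,-0.041,0, -0.001,0.003,-0.047,0, -0.001,0.003,-0.0495,0, -0.001,0.003,-0.0495,0, -0.001,0.003,-0.0495,0]'
```

```text
t: 6.23
ee_pos: [506.6, 300.3, 132.0]
orientation: [-2.488, -1.917, 0.001]
ft_force: [-0.0, -0.5, -2.7]
width: 45.5
grasp_force: 30.0
t: 7.07
ee_pos: [507.4, 300.0, 82.7]
orientation: [-2.491, -1.914, 0.001]
ft_force: [0.5, 0.7, -2.6]
width: 45.1
grasp_force: 30.0
```

```bash
python3 -m creep '[0,0,-0.0005,0, 0,0,-0.001,0, 0,0,-0.001,0, 0,0,-0.001,0]'; python3 - <<'E'
from h import *
im,d,K,D,T=cam("side"); px,P=cloud(d,K,D,T)
s=(np.hypot(P[:,0]-507.4,P[:,1]-300)<40); 
for u in range(0,1): 
    q=P[s]; print("floor z", np.median(q[(q[:,2]<9)][:,2]))
fts=[cams.get_image("side") and get_obs()["ft_force"] for _ in range(6)]; print(np.mean(fts,0), get_obs()["ee_pos"])
E
```

```text
t: 7.4
ee_pos: [507.4, 300.3, 82.6]
orientation: [2.491, 1.915, 0.0]
ft_force: [-3.0, -1.5, 5.5]
width: 45.7
grasp_force: 30.0
floor z 6.578869173967746
[-1.62245396 -1.26627011  5.30669675] [507.45130419 300.28494543  82.56091237]
```

Force z has risen to +5 N, so the bottle is on the tray floor. I'll release it, rise, and move to the red bottle.

```bash
python3 -m creep '[0,0,0,0, 0,0,0,0, 0,0,0,0, 0,0,0,0, 0,0,0,0, 0,0,0,0]' 1
python3 -m creep '[0,0,0.01,0, 0,0,0.03,0, 0,0,0.06,0, 0,0,0.09,0, 0,0,0.12,0, 0,0,0.14,0, 0,0,0.15,0, 0,0,0.15,0]'
python3 -m creep '[0.002,-0.02,0,0, 0.006,-0.05,0,0, 0.012,-0.085,0,0, 0.018,-0.12,0,0, 0.024,-0.155,0,0, 0.03,-0.19,0,0, 0.036,-0.225,0,0, 0.042,-0.26,0,0, 0.048,-0.29,0,0, 0.051,-0.312,0,0]'
python3 -m creep '[0.001,-0.01,0,0, 0.001,-0.01,0,0, 0.001,-0.01,0,0, 0.001,-0.01,0,0]'
python3 - <<'E'
from h import *
im,d,K,D,T=cam("wrist"); save(im,"w2"); o=get_obs(); print(o["ee_pos"],o["width"])
px,P=cloud(d,K,D,T)
for n,c,z in(("red",(559,-21.7),154),("blue",(605,3.7),72),("yel",(507,300),154)):
    s=(np.hypot(*(P[:,:2]-c).T)<28)&(abs(P[:,2]-z)<9)
    if s.sum()>50: print(n,s.sum(),np.round(cv2.minEnclosingCircle(P[s][:,:2].astype(np.float32))[0],1),np.round(P[s].mean(0),1))
E
```

```text
t: 8.25
ee_pos: [507.3, 300.4, 82.1]
orientation: [2.491, 1.915, -0.0]
ft_force: [-0.3, 0.5, 0.2]
width: 81.7
grasp_force: 0.0
t: 8.92
ee_pos: [508.5, 301.1, 235.2]
orientation: [2.49, 1.914, 0.008]
ft_force: [0.6, 0.4, -0.5]
width: 87.4
grasp_force: 0.0
t: 9.75
ee_pos: [557.7, -14.2, 230.5]
orientation: [-2.491, -1.912, 0.003]
ft_force: [0.6, -0.2, -0.5]
width: 88.0
grasp_force: 0.0
t: 10.08
ee_pos: [558.8, -20.5, 231.6]
orientation: [-2.489, -1.915, 0.001]
ft_force: [-0.6, 0.7, 0.2]
width: 87.9
grasp_force: 0.0
[558.91493472 -20.32287719 231.78283088] 87.90158931089532
red 1788 [559.8 -23.1] [559.9 -22.1 153.5]
blue 1498 [605.7   2.1] [605.5   2.7  71.7]
```

```bash
python3 -m creep '[0,-0.002,-0.02,0, 0,-0.002,-0.045,0, 0,-0.002,-0.07,0, 0,-0.002,-0.095,0, 0,-0.002,-0.118,0, 0,-0.002,-0.134,0, 0,-0.002,-0.144,0, 0,-0.002,-0.1495,0, 0,-0.002,-0.1495,0, 0,-0.002,-0.1495,0]'
python3 -m creep '[0,0,0,0, 0,0,0,0, 0,0,0,0, 0,0,0,0, 0,0,0,0, 0,0,0,0, 0,0,0,0, 0,0,0,0, 0,0,0,0, 0,0,0,0]' 0
python3 -m creep '[0,0,0.003,0, 0,0,0.01,0, 0,0,0.02,0, 0,0,0.03,0, 0,0,0.04,0, 0,0,0.05,0, 0,0,0.05,0, 0,0,0.05,0]'
```

```text
t: 10.97
ee_pos: [559.8, -23.2, 83.2]
orientation: [2.49, 1.915, 0.001]
ft_force: [-0.4, -0.0, 1.5]
width: 87.9
grasp_force: 0.0
t: 11.8
ee_pos: [559.3, -23.7, 82.8]
orientation: [-2.491, -1.915, 0.0]
ft_force: [-1.2, -0.2, 2.7]
width: 45.6
grasp_force: 30.0
t: 12.47
ee_pos: [559.9, -23.7, 133.8]
orientation: [2.49, 1.914, 0.002]
ft_force: [0.1, -0.4, -3.2]
width: 45.6
grasp_force: 30.0
```

```bash
python3 -m creep '[-0.002,0.007,0,0, -0.006,0.025,0,0, -0.011,0.05,0,0, -0.018,0.08,0,0, -0.025,0.112,0,0, -0.032,0.144,0,0, -0.039,0.174,0,0, -0.045,0.202,0,0, -0.049,0.222,0,0, -0.051,0.232,0,0]'
python3 -m creep '[0,0.002,0,0, 0,0.002,0,0, 0,0.002,-0.005,0, 0,0.002,-0.018,0, 0,0.002,-0.031,0, 0,0.002,-0.041,0, 0,0.002,-0.047,0, 0,0.002,-0.0495,0, 0,0.002,-0.0505,0, 0,0.002,-0.0505,0]'
python3 -m creep '[0,0,0,0, 0,0,0,0, 0,0,0,0, 0,0,0,0]'
```

```text
t: 13.3
ee_pos: [506.9, 210.8, 132.0]
orientation: [-2.488, -1.917, 0.002]
ft_force: [0.4, -0.0, -2.3]
width: 45.3
grasp_force: 30.0
t: 14.13
ee_pos: [508.0, 209.6, 82.8]
orientation: [-2.491, -1.914, 0.002]
ft_force: [-2.9, -1.9, 5.4]
width: 46.0
grasp_force: 30.0
t: 14.47
ee_pos: [508.0, 209.6, 82.8]
orientation: [-2.491, -1.914, 0.002]
ft_force: [-3.6, -2.0, 4.9]
width: 45.4
grasp_force: 30.0
```

```bash
python3 -m creep '[0,0,0,0, 0,0,0,0, 0,0,0,0, 0,0,0,0, 0,0,0,0, 0,0,0,0]' 1
python3 -m creep '[0,0,0.01,0, 0,0,0.03,0, 0,0,0.06,0, 0,0,0.09,0, 0,0,0.12,0, 0,0,0.14,0, 0,0,0.15,0, 0,0,0.15,0]'
python3 -m creep '[0.005,-0.01,0,0, 0.015,-0.03,0,0, 0.03,-0.06,0,0, 0.045,-0.09,0,0, 0.06,-0.125,0,0, 0.075,-0.155,0,0, 0.088,-0.185,0,0, 0.0975,-0.2065,0,0, 0.0975,-0.2065,0,0, 0.0975,-0.2065,0,0]'
python3 - <<'E'
from h import *
im,d,K,D,T=cam("wrist"); im,d,K,D,T=cam("wrist"); o=get_obs(); print(o["ee_pos"],o["width"])
px,P=cloud(d,K,D,T)
for n,c,z in(("blue",(605,3.7),72),("white",(595.7,-70.4),72),("green",(635,67),72),):
    s=(np.hypot(*(P[:,:2]-c).T)<28)&(abs(P[:,2]-z)<9)
    if s.sum()>50: print(n,s.sum(),np.round(cv2.minEnclosingCircle(P[s][:,:2].astype(np.float32))[0],1),np.round(P[s].mean(0),1))
im,d,K,D,T=cam("top"); save(im[150:350,100:420].repeat(2,0).repeat(2,1),"t2")
px,P=cloud(d,K,D,T)
for n,c,z in(("yel",(507,300),154),("red",(508,210),154)):
    s=(np.hypot(*(P[:,:2]-c).T)<30)&(abs(P[:,2]-z)<9); print(n,s.sum(),np.round(P[s].mean(0),1))
E
```

```text
t: 14.97
ee_pos: [508.4, 210.4, 82.2]
orientation: [2.491, 1.915, 0.0]
ft_force: [-0.2, -0.8, 0.2]
width: 81.9
grasp_force: 0.0
t: 15.63
ee_pos: [509.6, 210.9, 235.0]
orientation: [2.49, 1.914, 0.007]
ft_force: [0.2, -0.9, -0.1]
width: 88.1
grasp_force: 0.0
t: 16.47
ee_pos: [605.0, 2.2, 229.9]
orientation: [-2.491, -1.91, 0.005]
ft_force: [0.1, -0.2, 0.6]
width: 87.5
grasp_force: 0.0
[604.69415866   4.02423467 230.613395  ] 88.20036958086925
blue 1418 [605.7   2.2] [605.9   3.   71.6]
white 1266 [596.7 -72.2] [596.7 -70.7  71.4]
green 1628 [636.   66.2] [636.   66.5  71.6]
yel 488 [507.1 296.8 153.9]
red 450 [507.8 209.  153.9]
```

View pics/t2.png

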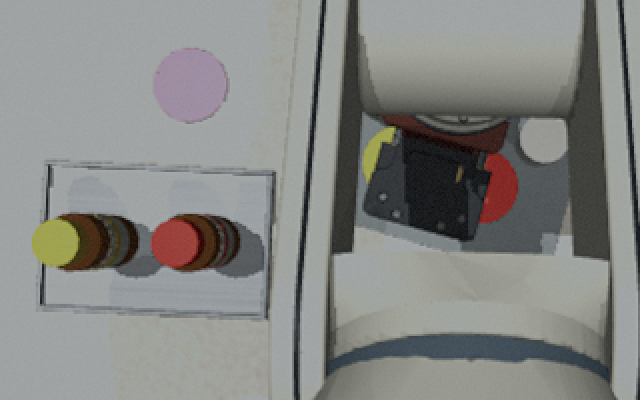

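Both bottles stand upright in the tray at crop positions (55,242) and (178,243). Next, the blue pot, gripped by its cap.

```bash
python3 -m creep '[0,-0.001,-0.02,0, 0,-0.001,-0.045,0, 0,-0.001,-0.075,0, 0,-0.001,-0.105,0, 0,-0.001,-0.13,0, 0,-0.001,-0.155,0, 0,-0.001,-0.175,0, 0,-0.001,-0.188,0, 0,-0.001,-0.188,0, 0,-0.001,-0.188,0]'
python3 -m creep '[0,0,0,0, 0,0,0,0, 0,0,0,0, 0,0,0,0, 0,0,0,0, 0,0,0,0, 0,0,0,0, 0,0,0,0, 0,0,0,0, 0,0,0,0]' 0
python3 -m creep '[0,0,0.004,0, 0,0,0.014,0, 0,0,0.03,0, 0,0,0.05,0, 0,0,0.07,0, 0,0,0.09,0, 0,0,0.11,0, 0,0,0.125,0, 0,0,0.13,0, 0,0,0.13,0]'
```

```text
t: 17.45
ee_pos: [605.4, 3.6, 44.0]
orientation: [-2.489, -1.916, 0.001]
ft_force: [-0.7, -0.1, -0.4]
width: 87.3
grasp_force: 0.0
t: 18.28
ee_pos: [605.8, 2.8, 44.3]
orientation: [2.491, 1.915, 0.0]
ft_force: [-0.2, 0.3, 1.8]
width: 41.0
grasp_force: 30.0
t: 19.12
ee_pos: [606.7, 2.8, 176.1]
orientation: [2.489, 1.914, 0.004]
ft_force: [0.9, 1.0, -1.8]
width: 41.0
grasp_force: 30.0
```

```bash
python3 -m creep '[-0.004,-0.006,0,0, -0.015,-0.022,0,0, -0.032,-0.046,0,0, -0.05,-0.073,0,0, -0.069,-0.1,0,0, -0.088,-0.128,0,0, -0.107,-0.156,0,0, -0.126,-0.183,0,0, -0.143,-0.208,0,0, -0.157,-0.228,0,0]'
python3 -m creep '[-0.006,-0.009,0,0, -0.01,-0.0145,0,0, -0.01,-0.0145,0,0, -0.01,-0.0145,-0.02,0, -0.01,-0.0145,-0.04,0, -0.01,-0.0145,-0.06,0, -0.01,-0.0145,-0.07,0, -0.01,-0.0145,-0.07,0, -0.01,-0.0145,-0.07,0]'
python3 - <<'E'
from h import *
im,d,K,D,T=cam("wrist"); save(im,"w3"); o=get_obs(); print(o["ee_pos"],o["width"])
px,P=cloud(d,K,D,T)
for n,c,z in(("r1",(560.3,-253.4),94),("r2",(506.6,-184.7),94),("r3",(491.7,-307.6),94),("cup",(438,-239),46)):
    s=(np.hypot(*(P[:,:2]-c).T)<34)&(abs(P[:,2]-z)<6)
    if s.sum()>30: print(n,s.sum(),np.round(cv2.minEnclosingCircle(P[s][:,:2].astype(np.float32)),1) if 0 else np.round(cv2.minEnclosingCircle(P[s][:,:2].astype(np.float32))[0],1),np.round(P[s].mean(0),1))
im,d,K,D,T=cam("side"); save(cv2.resize(im[130:280,340:540],None,fx=4,fy=4,interpolation=2),"s3")
E
```

```text
t: 19.95
ee_pos: [446.1, -226.3, 172.8]
orientation: [-2.489, -1.912, 0.002]
ft_force: [0.8, -0.2, -1.4]
width: 41.4
grasp_force: 30.0
t: 20.7
ee_pos: [439.0, -238.9, 103.9]
orientation: [-2.489, -1.915, 0.001]
ft_force: [-0.2, 0.4, -1.8]
width: 41.4
grasp_force: 30.0
[ 439.49119251 -239.37316506  104.58139339] 40.7156341921263
r1 4401 [ 560.1 -255.7] [ 558.9 -254.2   93.5]
r2 5489 [ 506.3 -186.6] [ 505.7 -186.3   93.6]
cup 871 [ 437.5 -240.9] [ 441.9 -227.5   45.1]
```

View pics/s3.png

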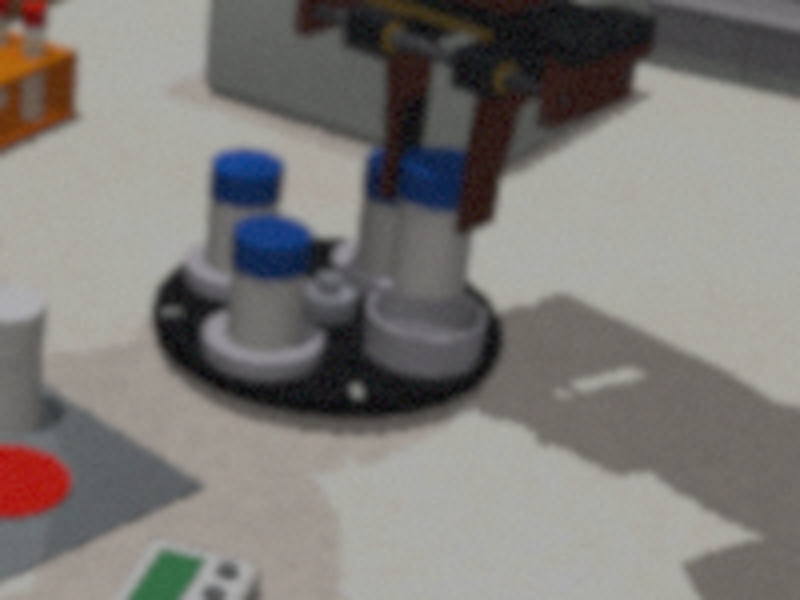

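View pics/w3.png

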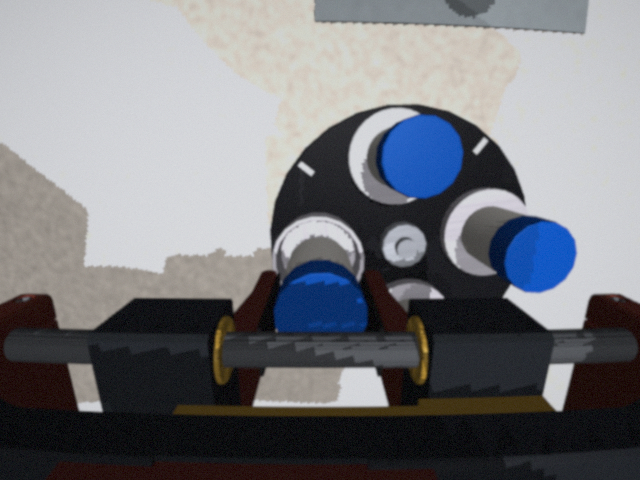

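The pot hangs upright over the cup. The wrist view puts the cup 1 mm further in −x and −y, so I'll correct that and lower it.

```bash
python3 -m creep '[-0.001,-0.001,-0.005,0, -0.001,-0.001,-0.012,0, -0.001,-0.001,-0.02,0, -0.001,-0.001,-0.027,0, -0.001,-0.001,-0.033,0, -0.001,-0.001,-0.0365,0, -0.001,-0.001,-0.038,0, -0.001,-0.001,-0.038,0, -0.001,-0.001,-0.038,0]'
python3 -m creep '[0,0,-0.0005,0, 0,0,-0.001,0, 0,0,-0.001,0]'
```

```text
t: 21.55
ee_pos: [437.2, -240.4, 66.2]
orientation: [-2.49, -1.914, 0.001]
ft_force: [-2.2, 0.9, 5.0]
width: 41.4
grasp_force: 30.0
t: 21.8
ee_pos: [437.3, -240.5, 66.1]
orientation: [-2.49, -1.914, 0.001]
ft_force: [-6.4, 2.0, 17.1]
width: 41.4
grasp_force: 30.0
```

```bash
python3 -m creep '[0,0,0.001,0, 0,0,0.001,0, 0,0,0.001,0]'
python3 -m creep '[0,0,0,0, 0,0,0,0, 0,0,0,0, 0,0,0,0, 0,0,0,0, 0,0,0,0]' 1
python3 -m creep '[0,0,0.01,0, 0,0,0.03,0, 0,0,0.06,0, 0,0,0.09,0, 0,0,0.12,0, 0,0,0.15,0, 0,0,0.165,0, 0,0,0.165,0, 0,0,0.165,0]'
python3 - <<'E'
from h import *
im,d,K,D,T=cam("wrist"); im,d,K,D,T=cam("wrist"); save(im,"w4"); o=get_obs(); print(o["ee_pos"],o["width"])
px,P=cloud(d,K,D,T)
for n,c,z in(("r1",(560.3,-253.4),94),("r2",(506.6,-184.7),94),("r3",(491.7,-307.6),94),("blue",(438,-239),94)):
    s=(np.hypot(*(P[:,:2]-c).T)<30)&(abs(P[:,2]-z)<8)
    if s.sum()>30: print(n,s.sum(),np.round(cv2.minEnclosingCircle(P[s][:,:2].astype(np.float32))[0],1),np.round(P[s].mean(0),1))
im,d,K,D,T=cam("side"); save(cv2.resize(im[130:280,340:540],None,fx=4,fy=4,interpolation=2),"s4")
E
```

```text
t: 22.05
ee_pos: [438.0, -240.8, 66.1]
orientation: [2.49, 1.914, 0.0]
ft_force: [-1.2, 0.2, 2.9]
width: 41.3
grasp_force: 30.0
t: 22.55
ee_pos: [437.8, -240.6, 66.1]
orientation: [-2.491, -1.915, 0.0]
ft_force: [0.3, -0.2, 0.4]
width: 78.1
grasp_force: 0.0
t: 23.3
ee_pos: [438.1, -240.8, 232.2]
orientation: [2.489, 1.913, 0.001]
ft_force: [-0.3, 0.4, -0.4]
width: 88.0
grasp_force: 0.0
[ 437.02674823 -240.21532618  230.26244104] 87.82266130089165
r1 1693 [ 560.4 -256. ] [ 559.4 -254.9   93.4]
r2 1807 [ 506.4 -186.6] [ 505.9 -186.6   93.6]
r3 1212 [ 490.9 -309.5] [ 488.3 -307.5   93.4]
blue 1605 [ 437.9 -241.4] [ 438.1 -240.6   93.6]
```

View pics/s4.png

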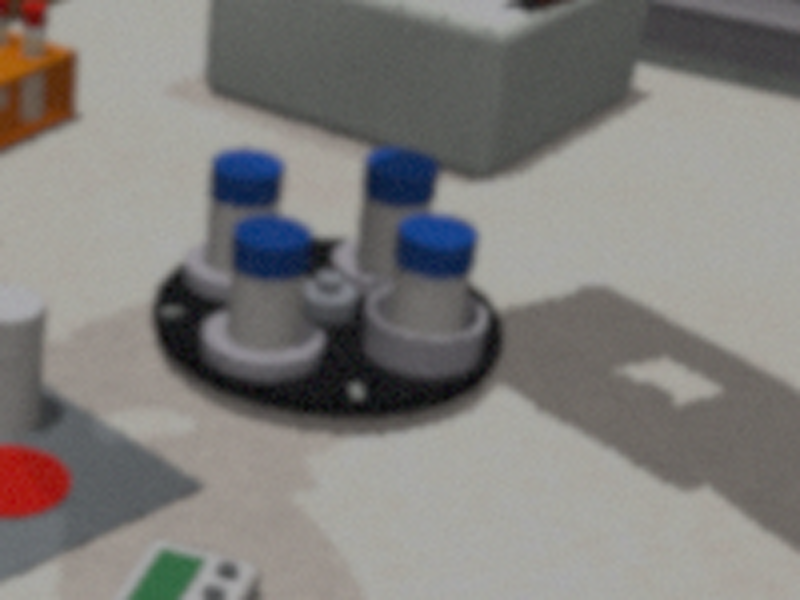

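The pot is seated upright at the same height as its neighbours. With the mat clear, I'll measure the bare pads and the bottles from the top view.

```bash
python3 - <<'E'
from h import *
im,d,K,D,T=cam("top"); save(im[150:350,100:420].repeat(2,0).repeat(2,1),"t5")
hsv=cv2.cvtColor(im,cv2.COLOR_RGB2HSV); px,P=cloud(d,K,D,T); Z=np.zeros(d.shape); Z[px[:,1],px[:,0]]=P[:,2]
for n,lo,hi,c in(("ypad",(20,120,60),(35,255,255),(299,231)),("rpad",(0,150,60),(8,255,255),(340,243))):
    m=np.zeros(d.shape,np.uint8); cv2.circle(m,c,26,1,-1); s=cv2.inRange(hsv,lo,hi)*m*(Z<15); v,u=np.nonzero(s)
    (cx,cy),r=cv2.minEnclosingCircle(np.c_[u,v].astype(np.float32)); print(n,len(u),r,np.round(at_z([[cx,cy],[u.mean(),v.mean()]],4,K,D,T),1).tolist())
for n,c,z in(("yel",(507,298),154),("red",(508,210),154),("white",(595.7,-70.4),72),("green",(635,67),72),("blue",(438,-240),94)):
    s=(np.hypot(*(P[:,:2]-c).T)<30)&(abs(P[:,2]-z)<9); print(n,s.sum(),np.round(P[s].mean(0),1) if s.any() else 0)
E
```

```text
ypad 1032 18.225391387939453 [[578.9, 49.0, 4.0], [578.9, 49.2, 4.0]]
rpad 1033 18.278825759887695 [[559.3, -22.2, 4.0], [559.2, -22.2, 4.0]]
yel 494 [507.  296.7 153.7]
red 450 [507.7 209.  153.9]
white 513 [595.7 -70.5  71.7]
green 510 [635.   67.4  71.9]
blue 567 [ 438.1 -239.3   93.5]
```

View pics/t5.png

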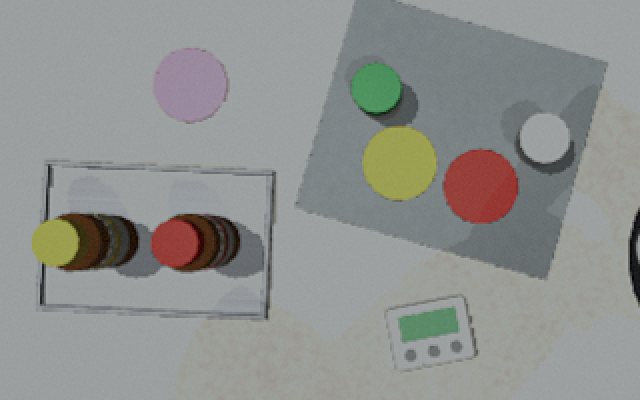

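```bash
python3 -m creep '[0.002,0.01,0,0, 0.006,0.035,0,0, 0.011,0.07,0,0, 0.017,0.105,0,0, 0.022,0.14,0,0, 0.028,0.178,0,0, 0.034,0.216,0,0, 0.04,0.254,0,0, 0.046,0.29,0,0, 0.051,0.325,0,0]'
python3 -m creep '[0.005,0.034,0,0, 0.01,0.066,0,0, 0.015,0.094,0,0, 0.018,0.115,0,0, 0.0195,0.126,0,0, 0.0195,0.126,0,0, 0.0195,0.126,0,0, 0.0195,0.126,0,0]'
python3 - <<'E'
from h import *
im,d,K,D,T=cam("wrist"); im,d,K,D,T=cam("wrist"); save(im,"w6"); o=get_obs(); print(o["ee_pos"],o["width"])
px,P=cloud(d,K,D,T)
for n,c,z in(("yel",(507,298),154),("red",(508,210),154)):
    s=(np.hypot(*(P[:,:2]-c).T)<30)&(abs(P[:,2]-z)<9)
    if s.sum()>30: print(n,s.sum(),np.round(cv2.minEnclosingCircle(P[s][:,:2].astype(np.float32))[0],1),np.round(P[s].mean(0),1))
E
```

```text
t: 24.33
ee_pos: [488.2, 86.9, 230.4]
orientation: [-2.49, -1.915, 0.002]
ft_force: [1.1, -0.1, 0.3]
width: 87.5
grasp_force: 0.0
t: 25.0
ee_pos: [507.7, 209.3, 230.7]
orientation: [-2.491, -1.914, 0.002]
ft_force: [0.2, 0.3, -0.1]
width: 87.6
grasp_force: 0.0
[508.06064059 209.10724992 231.07432128] 88.11720385990084
yel 2210 [507.5 298.1] [507.7 298.2 153.6]
red 1804 [507.9 209.5] [508.3 210.6 153.5]
```

```bash
python3 -m creep '[0,0,-0.02,0, 0,0,-0.045,0, 0,0,-0.07,0, 0,0,-0.095,0, 0,0,-0.118,0, 0,0,-0.134,0, 0,0,-0.144,0, 0,0,-0.149,0, 0,0,-0.149,0, 0,0,-0.149,0]'
python3 -m creep '[0,0,0,0, 0,0,0,0, 0,0,0,0, 0,0,0,0, 0,0,0,0, 0,0,0,0, 0,0,0,0, 0,0,0,0, 0,0,0,0, 0,0,0,0]' 0
python3 -m creep '[0,0,0.003,0, 0,0,0.01,0, 0,0,0.02,0, 0,0,0.03,0, 0,0,0.04,0, 0,0,0.05,0, 0,0,0.05,0, 0,0,0.05,0]'
```

```text
t: 25.93
ee_pos: [508.8, 210.2, 82.8]
orientation: [2.491, 1.914, 0.001]
ft_force: [0.4, -0.1, 0.9]
width: 87.2
grasp_force: 0.0
t: 26.77
ee_pos: [508.3, 210.4, 82.2]
orientation: [-2.491, -1.915, 0.0]
ft_force: [-0.7, 0.5, 1.8]
width: 45.7
grasp_force: 30.0
t: 27.43
ee_pos: [508.9, 210.6, 133.2]
orientation: [2.49, 1.914, 0.003]
ft_force: [0.2, 0.2, -1.9]
width: 45.8
grasp_force: 30.0
```

```bash
python3 -m creep '[0.002,-0.007,0,0, 0.006,-0.025,0,0, 0.011,-0.05,0,0, 0.018,-0.08,0,0, 0.025,-0.112,0,0, 0.032,-0.144,0,0, 0.039,-0.174,0,0, 0.045,-0.202,0,0, 0.049,-0.222,0,0, 0.051,-0.231,0,0]'
python3 -m creep '[0,-0.002,0,0, 0,-0.002,0,0, 0,-0.002,-0.005,0, 0,-0.002,-0.018,0, 0,-0.002,-0.031,0, 0,-0.002,-0.041,0, 0,-0.002,-0.047,0, 0,-0.002,-0.0495,0, 0,-0.002,-0.0495,0, 0,-0.002,-0.0495,0]'
python3 -m creep '[0,0,-0.0005,0, 0,0,-0.0005,0, 0,0,-0.0005,0]'
```

```text
t: 28.27
ee_pos: [559.2, -23.6, 131.5]
orientation: [-2.493, -1.912, 0.001]
ft_force: [0.1, 0.7, -2.0]
width: 45.6
grasp_force: 30.0
t: 29.1
ee_pos: [559.5, -22.2, 82.8]
orientation: [2.49, 1.915, 0.0]
ft_force: [0.6, 0.3, -1.9]
width: 45.5
grasp_force: 30.0
t: 29.35
ee_pos: [559.4, -22.6, 82.3]
orientation: [2.491, 1.915, 0.0]
ft_force: [0.1, 0.2, -2.3]
width: 45.4
grasp_force: 30.0
```

```bash
python3 -m creep '[0,0,-0.0005,0, 0,0,-0.0005,0, 0,0,-0.0005,0]'
python3 -m creep '[0,0,-0.0005,0, 0,0,-0.0005,0, 0,0,-0.0005,0]'
```

```text
t: 29.6
ee_pos: [559.5, -22.6, 82.2]
orientation: [2.491, 1.914, 0.001]
ft_force: [-1.1, 1.1, 5.4]
width: 45.4
grasp_force: 30.0
t: 29.85
ee_pos: [559.5, -22.6, 82.2]
orientation: [2.491, 1.914, 0.001]
ft_force: [-3.6, 0.4, 11.0]
width: 45.7
grasp_force: 30.0
```

```bash
python3 -m creep '[0,0,0.001,0, 0,0,0.001,0]'
python3 -m creep '[0,0,0,0, 0,0,0,0, 0,0,0,0, 0,0,0,0, 0,0,0,0, 0,0,0,0, 0,0,0,0]' 1
python3 -m creep '[0,0,0.01,0, 0,0,0.03,0, 0,0,0.06,0, 0,0,0.09,0, 0,0,0.12,0, 0,0,0.14,0, 0,0,0.15,0, 0,0,0.15,0]'
python3 -m creep '[-0.002,0.015,0,0, -0.007,0.045,0,0, -0.013,0.08,0,0, -0.019,0.115,0,0, -0.025,0.15,0,0, -0.031,0.187,0,0, -0.037,0.224,0,0, -0.043,0.26,0,0, -0.048,0.292,0,0, -0.051,0.312,0,0]'
python3 -m creep '[-0.001,0.0095,0,0, -0.001,0.0095,0,0, -0.001,0.0095,0,0, -0.001,0.0095,0,0]'
python3 - <<'E'
from h import *
im,d,K,D,T=cam("wrist"); im,d,K,D,T=cam("wrist"); o=get_obs(); print(o["ee_pos"],o["width"])
px,P=cloud(d,K,D,T)
for n,c,z in(("yel",(507,298),154),("red",(559,-22),154)):
    s=(np.hypot(*(P[:,:2]-c).T)<30)&(abs(P[:,2]-z)<9)
    if s.sum()>30: print(n,s.sum(),np.round(cv2.minEnclosingCircle(P[s][:,:2].astype(np.float32))[0],1),np.round(P[s].mean(0),1))
E
```

```text
t: 30.02
ee_pos: [559.5, -22.7, 82.3]
orientation: [2.49, 1.914, 0.001]
ft_force: [-0.5, -0.2, 0.3]
width: 45.2
grasp_force: 30.0
t: 30.6
ee_pos: [559.3, -22.6, 82.1]
orientation: [-2.491, -1.915, 0.0]
ft_force: [-0.4, 0.8, 0.1]
width: 86.7
grasp_force: 0.0
t: 31.27
ee_pos: [560.7, -22.7, 235.1]
orientation: [2.488, 1.913, 0.006]
ft_force: [1.1, -0.6, -0.0]
width: 87.8
grasp_force: 0.0
t: 32.1
ee_pos: [506.6, 291.8, 230.4]
orientation: [-2.488, -1.916, 0.004]
ft_force: [0.1, 0.1, 0.7]
width: 87.8
grasp_force: 0.0
t: 32.43
ee_pos: [507.2, 297.4, 231.5]
orientation: [2.491, 1.914, -0.002]
ft_force: [0.2, -0.0, 0.5]
width: 87.5
grasp_force: 0.0
[507.53702071 297.39619046 231.92469333] 87.93832337121184
yel 1795 [507.5 298.1] [507.9 299.1 153.5]
```

```bash
python3 -m creep '[0,0,-0.02,0, 0,0,-0.045,0, 0,0,-0.07,0, 0,0,-0.095,0, 0,0,-0.118,0, 0,0,-0.134,0, 0,0,-0.144,0, 0,0,-0.15,0, 0,0,-0.15,0, 0,0,-0.15,0]'
python3 -m creep '[0,0,0,0, 0,0,0,0, 0,0,0,0, 0,0,0,0, 0,0,0,0, 0,0,0,0, 0,0,0,0, 0,0,0,0, 0,0,0,0, 0,0,0,0]' 0
python3 -m creep '[0,0,0.003,0, 0,0,0.01,0, 0,0,0.02,0, 0,0,0.03,0, 0,0,0.04,0, 0,0,0.05,0, 0,0,0.05,0, 0,0,0.05,0]'
python3 -m creep '[0.002,-0.007,0,0, 0.007,-0.025,0,0, 0.015,-0.053,0,0, 0.024,-0.084,0,0, 0.033,-0.117,0,0, 0.042,-0.15,0,0, 0.051,-0.181,0,0, 0.06,-0.212,0,0, 0.067,-0.236,0,0, 0.071,-0.247,0,0]'
python3 -m creep '[0.001,-0.003,0,0, 0.001,-0.003,0,0, 0.001,-0.003,0,0, 0.001,-0.003,-0.015,0, 0.001,-0.003,-0.03,0, 0.001,-0.003,-0.041,0, 0.001,-0.003,-0.047,0, 0.001,-0.003,-0.0495,0, 0.001,-0.003,-0.0495,0, 0.001,-0.003,-0.0495,0]'
```

```text
t: 33.37
ee_pos: [507.8, 298.7, 82.7]
orientation: [2.491, 1.914, 0.001]
ft_force: [-0.0, -0.1, 0.9]
width: 87.7
grasp_force: 0.0
t: 34.2
ee_pos: [507.3, 298.9, 82.3]
orientation: [-2.491, -1.915, -0.0]
ft_force: [-0.5, 1.4, 1.8]
width: 45.4
grasp_force: 30.0
t: 34.87
ee_pos: [507.9, 299.1, 133.3]
orientation: [2.491, 1.914, 0.003]
ft_force: [-0.3, 0.0, -2.9]
width: 45.3
grasp_force: 30.0
t: 35.7
ee_pos: [578.3, 48.5, 131.5]
orientation: [-2.493, -1.912, 0.002]
ft_force: [0.1, 0.2, -2.6]
width: 45.1
grasp_force: 30.0
t: 36.53
ee_pos: [579.5, 49.4, 82.9]
orientation: [2.49, 1.916, 0.001]
ft_force: [0.2, 0.3, -1.5]
width: 45.4
grasp_force: 30.0
```

```bash
python3 -m creep '[0,0,-0.0005,0, 0,0,-0.0005,0, 0,0,-0.0005,0]'
python3 -m creep '[0,0,-0.0005,0, 0,0,-0.0005,0, 0,0,-0.0005,0]'
```

```text
t: 36.78
ee_pos: [579.4, 48.9, 82.3]
orientation: [2.49, 1.915, 0.0]
ft_force: [-0.5, 0.7, -1.4]
width: 45.2
grasp_force: 30.0
t: 37.03
ee_pos: [579.5, 48.9, 82.2]
orientation: [2.491, 1.914, 0.001]
ft_force: [-3.0, 0.2, 4.6]
width: 45.5
grasp_force: 30.0
```

The bottle is on its pad. I'll release it, rise, back off and check.

```bash
python3 -m creep '[0,0,0,0, 0,0,0,0, 0,0,0,0, 0,0,0,0, 0,0,0,0, 0,0,0,0, 0,0,0,0]' 1
python3 -m creep '[0,0,0.01,0, 0,0,0.03,0, 0,0,0.06,0, 0,0,0.09,0, 0,0,0.12,0, 0,0,0.15,0, 0,0,0.165,0, 0,0,0.165,0]'
python3 -m creep '[-0.02,0.02,0,0, -0.05,0.05,0,0, -0.07,0.08,0,0, -0.09,0.11,0,0, -0.11,0.14,0,0, -0.13,0.17,0,0, -0.14,0.2,0,0, -0.15,0.23,0,0, -0.15,0.25,0,0, -0.15,0.25,0,0]'
python3 -m creep '[0,0,0,0, 0,0,0,0, 0,0,0,0]'
python3 - <<'E'
from h import *
im,d,K,D,T=cam("top"); save(im[150:350,260:580].repeat(2,0).repeat(2,1),"t7")
px,P=cloud(d,K,D,T)
for n,c,z in(("yel",(578,49),154),("red",(559,-22),154),("white",(595.7,-70.4),72),("green",(635,67),72),("blue",(438,-240),94)):
    s=(np.hypot(*(P[:,:2]-c).T)<25)&(abs(P[:,2]-z)<9); print(n,s.sum(),np.round(P[s].mean(0),1) if s.any() else 0)
im,d,K,D,T=cam("side"); save(im,"s7"); print(get_obs()["ee_pos"],get_obs()["qvel"])
E
```

```text
t: 37.62
ee_pos: [579.3, 48.8, 81.6]
orientation: [-2.491, -1.915, 0.0]
ft_force: [0.0, -0.4, -0.6]
width: 86.6
grasp_force: 0.0
t: 38.28
ee_pos: [581.6, 49.0, 251.7]
orientation: [2.487, 1.912, 0.01]
ft_force: [0.6, 0.3, 0.5]
width: 87.6
grasp_force: 0.0
t: 39.12
ee_pos: [428.4, 301.8, 246.1]
orientation: [-2.487, -1.918, -0.0]
ft_force: [0.4, 0.3, -0.0]
width: 88.0
grasp_force: 0.0
t: 39.37
ee_pos: [429.2, 297.7, 246.2]
orientation: [2.492, 1.913, -0.002]
ft_force: [0.3, -0.4, 0.7]
width: 87.9
grasp_force: 0.0
yel 452 [579.2  48.9 153.8]
red 453 [559.2 -22.3 153.9]
white 512 [595.7 -70.5  71.8]
green 508 [635.   67.3  72.1]
blue 568 [ 438.  -239.3   93.4]
[429.47780062 297.74537236 246.5082466 ] [ 0.00189248 -0.00079651 -0.00507561  0.00020559  0.00020294  0.00109672]
```

View pics/t7.png

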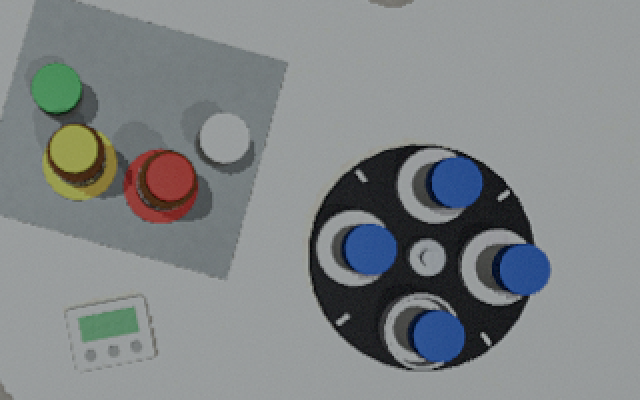

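View pics/s7.png

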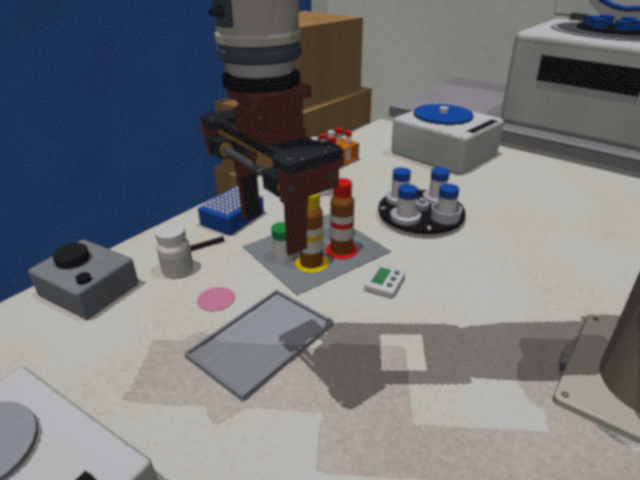

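In the top crop, the bottles are centred on their own pads (yellow cap at (75,150), red at (170,178)) and the pot is in its cup at (438,335). The side view shows everything upright and the arm clear, so I'll hand in.

```bash
python3 -c "
from workcell import ticket; print(ticket.close_job())"
```

```text
the job is handed in; nothing more can be done
None
```

The job is handed in at about 39 s, with no verdict shown: the blue-capped pot is seated in the rotor's fourth cup, both bottles are back on their own pads to within about 1 mm, the white and green pots have not moved, and everything is released.

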